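# Latch a wafer carrier and call the transfer

### The job

Get the black wafer carrier in its nest ready and send it off using only the closed fingers: push the wide white latch on its lid down flat, then the narrow one, and only then press the long bar key on the console fully down and let it spring back. Do not press the round or the square key, do not lift or shift the carrier, and leave everything else standing where it is.

Things in the scene. Friction and masses are not known exactly. Their poses are not given: they have to be found in the camera images.
- carrier: Black wafer carrier box standing loose in a low aluminium nest, 2 kg, 220 (x) x 180 (y) x 160 mm (z, flat lid top), any yaw; origin at the centre of its underside. Two white hinged flap latches on the lid start raised: the wide one at the +x end, the narrow one at the -x end. A black arched handle (110 mm long, along y at x = 0, up to z = 190) is not used. Hinge ears reach z = 171
- wide_latch (a joint): angle of the wide latch (rad): 0 = flat on the lid (dead stop), positive = free edge raised; starts at 0.3 to 0.5. White plate 70 mm wide, 55 long from hinge to free edge, 8 thick. Hinge line along the carrier's y at its x = +40, z = 165 mm; flat, the plate points to +x. The stiff hinge (0.1 N m: 2 to 6 N near the free edge) leaves it where it is put
- narrow_latch (a joint): angle of the narrow latch (rad): as the wide one but 30 mm wide, hinge line at carrier x = -40 mm, z = 165 mm, the plate pointing to the carrier's -x.
- wide_pad (a point): point on the upper face of the wide latch, mid-width, 40 mm from its hinge; it moves with the latch. With the latch flat it lies at carrier x = +80 mm, y = 0, z = 169 mm. Its x axis points from the hinge to the free edge, along the plate
- narrow_pad (a point): the same point on the narrow latch; with the latch flat at carrier x = -80 mm, y = 0, z = 169 mm
- console: Grey key console, fixed, 170 (x) x 260 (y) x 30 mm tall; origin under its centre. Three white spring keys in a row along its y, 80 mm apart, at its x = -35 mm, in any order, each on a black base (56 x 70 x 14 tall); key tops 26 mm above the console's top face. A key goes 6 mm straight down (2 N to start, 5 N at the bottom) and springs back
- bar_key_top (a point): centre of the top face of the long bar key, 20 x 56 mm, long side along the console's y; moves with the key
- bar_key (a joint): travel of the bar key (m): 0 = up, 0.006 = fully down
- round_key_top (a point): centre of the top face of the round key, 32 mm across; moves with the key
- round_key (a joint): travel of the round key (m): 0 = up, 0.006 = fully down
- square_key_top (a point): centre of the top face of the square key, 28 x 28 mm; moves with the key
- square_key (a joint): travel of the square key (m): 0 = up, 0.006 = fully down
- vial: Bystander: small clear jar with lid, 34 mm across, 62 tall, standing on the console behind the keys. Origin at the centre of its underside
- puck: Bystander: aluminium disc, 48 mm across, 22 tall, lying on the console behind the keys. Origin at the centre of its underside
- tape_roll: Bystander: roll of clear tape, 54 mm across, 20 tall, on the table between carrier and console, nearer the robot. Origin at the centre of its underside
- weight: Bystander: steel cylinder, 36 mm across, 40 tall, on the table between carrier and console, farther from the robot. Origin at the centre of its underside
- cassette: Bystander: white open wafer cassette, 75 x 110 x 60 tall, at the back. Origin at the centre of its underside
- wash_bottle: Bystander: white bottle, 60 mm across, 150 tall, at the back. Origin at the centre of its underside
- beaker: Bystander: glass beaker, 64 mm across, 75 tall, at the back. Origin at the centre of its underside

How it is judged:
By the outcome, as a careful person would: the job done as asked, in the order asked, and still so for the second after the job is handed in, with the robot touching nothing.
It also fails if it takes over 58 s, if anything falls off the work surface, if the arm or the gripper's body presses on something with over 40 N, if the wrist force passes 120 N, or if a joint passes its speed limit or range.

### The arm

A 6-joint arm with a two-finger parallel gripper is mounted at the origin on the work surface. World frame = base frame: x ahead of the robot, y to its left, z up, the work surface at z = 0. Lengths are in mm, angles in rad, forces in N, time in s.
With the tool pointing down it reaches from about 350 to 975 mm from the base axis. Payload 7.1 kg.
Tool frame: the origin (TCP) lies between the finger pads; the fingertips stand 14 mm ahead of it and the grasp point (between the pads) lies 5 mm behind it; z points along the fingers, y is the direction in which the jaws open and shut (so a half turn about z gives the same grasp; the last joint's range is limited). The gripper opens to 88 mm and grips with 3 to 60 N. Pads are 20 mm wide; open, the fingers measure 115 mm over their backs; the gripper's body (75 mm by 178 mm) begins 61 mm behind the grasp point.
Start: joints at [1.199, 0.423, 1.63, -0, 1.089, -0.019], TCP at [215.922, 586.5, 197.375] pointing down, gripper open.
Joint ranges: [-3, 3], [-0.9, 2.11], [0.09, 2.58], [-1.31, 4.45], [0.11, 2.69], [-2.54, 2.54]. Speed limits (rad/s): [2.39, 2.39, 3.01, 3.14, 3.14, 3.14].

### API

Orientations are given as a rotation vector (axis times angle).
In Python, from workcell import get_obs, get_image, calibration, close_job, regions_of, place_of gives the robot as it stands.
- The arm moves only by the tool move_arm, never from a script. Its argument "deltas" is a list of rows, each a list of 5 numbers: the closure in counts, from 0 (fully open) to 255 (shut), then the shift along the tool's x, y, z in m, then the turn about the tool's z in rad. In form: [[grip, x, y, z, roll], ...]. A call has 1 to 5 rows; each row is the pose to reach, as a shift and turn from the pose commanded when the call began, along the tool's axes at that moment; what a row does not reach only later rows make up. A row lasts 1/12 s, in which the tool goes at most 41.7 mm and 7.16 degrees, less where a joint would pass 70% of its speed; a pose out of reach is approached as far as the arm can. A call with a gripper value outside its range is refused whole. The fingers move at their own pace and stop on an object; the grip force is fixed at half the most. Time passes only in rows, so rows that repeat a pose let the fingers close. It gives the time, the measured TCP pose, the force and the opening at its end, in the units of the state.
- get_obs(): the state, without advancing time (a new reading comes with each control period).
- get_image(name): name is "side" or "top"; returns the picture (384x512x3 uint8, blue, green, red); there is no depth.
- calibration(name): a dict with "intrinsics" (3x3 intrinsics, pixels), "world_to_cam" (4x4, takes a point from world to camera coordinates). Camera axes: x right, y down, z forward; pixel columns grow to the right and rows downward; lengths in mm; the calibration is good to about 2 mm. A picture is of the moment at which its call begins. calibration takes no time and is no camera call.
- close_job(): hands the job in, once; it reports no verdict.
Trained networks look in the newest picture that a camera, given by its name, has taken for a name from the list of things; names that differ only in an ending like _2 or _b are one class to them, and where a whole thing is asked for, a point or a joint stands for the part that bears it (a point fixed in the world has none). Each returns a list of dicts, best first, with "conf" (0 to 1); they miss things now and then, are a little off and sometimes report something else, mostly with a low value. They report only what shows in the picture. A call takes as long as a camera call.
- regions_of(camera, name): "region" (384x512 bool, what is visible of it).
- place_of(camera, name): "location" ([x, y, z] in mm, in world coordinates, good to about 4 mm: a listed point, or the origin of a listed thing).
The state is a dict: "t": time; "qpos": joint angles; "qvel": joint speeds; "joint_torque": joint torques, N m; "ee_pos": TCP position; "orientation": TCP orientation; "ft_force": force on the tool from outside, world axes, zero at the start; "moment": the same for the moment, N m; "width": finger opening in mm.
Only numpy, scipy, OpenCV 4.12 (cv2) and the standard library are available. Lean on these libraries where they do the work, as an engineer would, in place of code of your own. Each camera call takes 0.05 s, during which the arm holds its last target.

## Working session

There is one attempt and no reset: what is moved stays moved. The work goes in short steps, Python scripts to look and compute and a tool call to move; the robot and the scene stay as the last step left them, time stands still between calls to the robot, and variables do not carry over. Pictures are saved under pics/ and viewed, and the job is handed in when it is done.

Besides the shell and the picture viewer there is one more tool, called after "Call:" by a JSON object that holds its "name" and its "arguments". move_arm: Moves the arm, as the interface text tells. Its arguments: {"type":"object","properties":{"deltas":{"type":"array","items":{"type":"array","items":{"type":"number"}}}},"required":["deltas"]}

```bash
mkdir -p pics; python3 - <<'E'
from workcell import *
import cv2, numpy as np
o=get_obs(); print({k:np.round(v,3) for k,v in o.items()})
for c in("side","top"):
    im=get_image(c); cv2.imwrite(f"pics/{c}0.png",cv2.resize(im,(800,600)))
    for n in("carrier","wide_pad","narrow_pad","bar_key_top","round_key_top","square_key_top","console","vial","puck","tape_roll","weight"):
        r=place_of(c,n); print(c,n,[(np.round(d["location"]).tolist(),round(d["conf"],2)) for d in r[:2]])
E
```

```text
{'t': np.float64(0.0), 'qpos': array([ 1.199,  0.424,  1.631,  0.   ,  1.089, -0.019]), 'qvel': array([-0.001,  0.   ,  0.001,  0.   ,  0.001,  0.001]), 'joint_torque': array([-4.0000e-03, -5.4463e+01, -2.7365e+01,  6.4000e-02,  2.3000e-02,
       -0.0000e+00]), 'ee_pos': array([215.728, 585.978, 196.6  ]), 'orientation': array([-5.510e-01, -3.093e+00,  2.000e-03]), 'ft_force': array([-0.533,  0.535,  0.007]), 'moment': array([-0.007, -0.015,  0.032]), 'width': np.float64(87.978)}
side carrier [([508.0, 266.0, 9.0], 0.69)]
side wide_pad [([433.0, 288.0, 193.0], 0.62)]
side narrow_pad [([573.0, 239.0, 198.0], 0.58)]
side bar_key_top [([433.0, 288.0, 195.0], 0.7), ([518.0, -131.0, 53.0], 0.65)]
side round_key_top [([500.0, -288.0, 58.0], 0.92)]
side square_key_top [([509.0, -212.0, 55.0], 0.66)]
side console [([546.0, -215.0, -4.0], 0.92)]
side vial [([600.0, -273.0, 31.0], 0.65)]
side puck [([608.0, -142.0, 28.0], 0.7), ([571.0, 240.0, 199.0], 0.41)]
side tape_roll [([597.0, -274.0, 33.0], 0.73), ([409.0, 1.0, 0.0], 0.66)]
side weight [([410.0, -0.0, -0.0], 0.46), ([549.0, -218.0, -1.0], 0.32)]
top carrier [([768.0, 173.0, 4.0], 0.63)]
top wide_pad [([432.0, 288.0, 190.0], 0.79)]
top narrow_pad [([575.0, 239.0, 198.0], 0.66)]
top bar_key_top [([544.0, -219.0, -3.0], 0.7), ([520.0, -131.0, 54.0], 0.67)]
top round_key_top [([506.0, -290.0, 57.0], 0.56), ([761.0, 37.0, 2.0], 0.35)]
top square_key_top [([516.0, -214.0, 57.0], 0.43)]
top console [([542.0, -218.0, -2.0], 0.88)]
top vial [([768.0, 174.0, 4.0], 0.73)]
top puck [([606.0, -145.0, 32.0], 0.78)]
top tape_roll [([415.0, 4.0, 1.0], 0.7)]
top weight [([648.0, 11.0, -1.0], 0.6)]
```

View pics/side0.png

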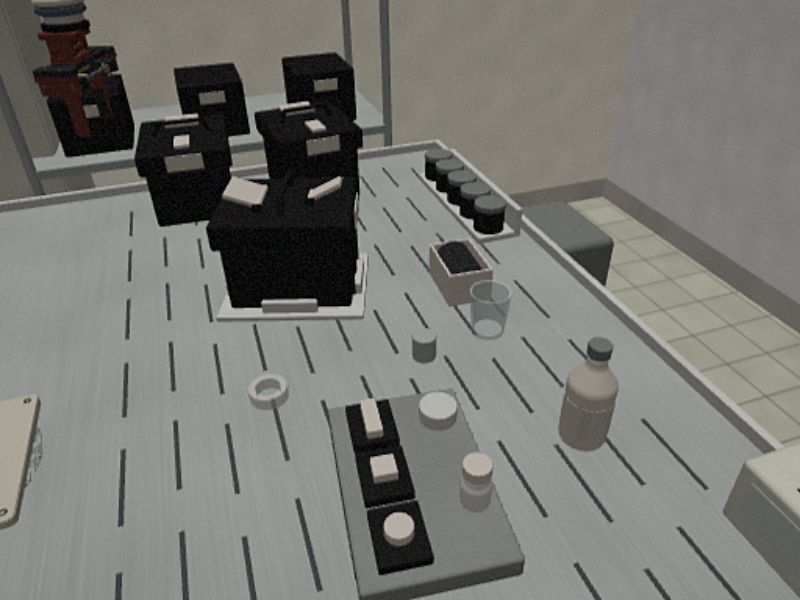

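View pics/top0.png

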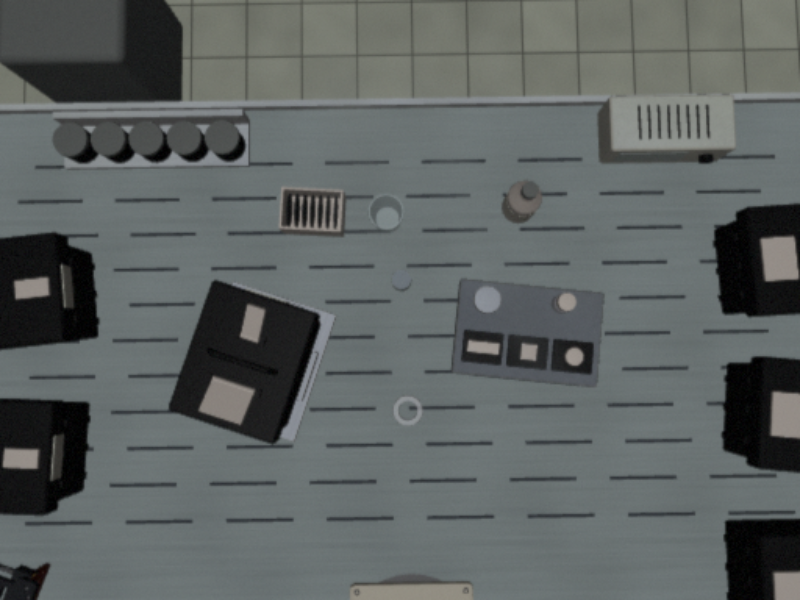

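The side view shows the raised latches on the nested carrier, wide at about px (245,192) and narrow at (325,187). The bar key is the console key nearest the carrier, at side px (371,418) and top px (483,347). Both cameras agree on all of these to within about 6 mm.

```bash
cat > h.py <<'E'
from workcell import *
import numpy as np, sys
from scipy.spatial.transform import Rotation as R
def d(*p):
    o=get_obs(); r=R.from_rotvec(o["orientation"])
    print("t",round(o["t"],2),"pos",np.round(o["ee_pos"],1),"F",np.round(o["ft_force"],1),"w",round(float(o["width"]),1))
    print("tool x,y",np.round(r.as_matrix()[:,:2].T,3).tolist(),"delta m",np.round(r.inv().apply(np.array(p)-o["ee_pos"])/1000,4))
if __name__=="__main__": d(*map(float,sys.argv[1:4]))
E
python3 h.py 424 291 250
python3 h.py 424 291 265
```

```text
t 1.2 pos [215.9 586.5 197.4] F [-0.3 -0.3 -0.4] w 87.5
tool x,y [[-0.938, 0.346, 0.0], [0.346, 0.938, -0.0]] delta m [-0.2974 -0.2054 -0.0526]
t 1.2 pos [215.9 586.5 197.4] F [-0.3 -0.3 -0.4] w 87.5
tool x,y [[-0.938, 0.346, 0.0], [0.346, 0.938, -0.0]] delta m [-0.2974 -0.2054 -0.0676]
```

Call:
{"name": "move_arm", "arguments": {"deltas": [[255,0,0,-0.03,0],[255,0,0,-0.065,0],[255,-0.03,-0.02,-0.065,0],[255,-0.06,-0.04,-0.065,0],[255,-0.09,-0.06,-0.065,0]]}}

```text
t: 1.62
ee_pos: [280.1, 498.6, 263.1]
orientation: [0.549, 3.093, 0.002]
ft_force: [0.6, -0.1, -0.8]
width: 58.2
```

```bash
python3 h.py 424 291 260
```

```text
t 1.62 pos [280.1 498.6 263.1] F [ 0.6 -0.1 -0.8] w 58.2
tool x,y [[-0.939, 0.344, -0.0], [0.344, 0.939, 0.001]] delta m [-0.2066 -0.1454  0.003 ]
```

Call:
{"name": "move_arm", "arguments": {"deltas": [[255,-0.033,-0.023,0,0],[255,-0.066,-0.046,0,0],[255,-0.099,-0.069,0,0],[255,-0.132,-0.092,0,0],[255,-0.165,-0.116,0,0]]}}

```text
t: 2.03
ee_pos: [395.2, 331.6, 262.6]
orientation: [0.551, 3.092, 0.001]
ft_force: [-0.0, 0.6, -0.3]
width: 24.7
```

Call:
{"name": "move_arm", "arguments": {"deltas": [[255,-0.025,-0.016,0,0],[255,-0.042,-0.029,0,0],[255,-0.042,-0.029,0,0],[255,-0.042,-0.029,0,0]]}}

```text
t: 2.37
ee_pos: [424.2, 290.9, 262.5]
orientation: [-0.555, -3.092, -0.001]
ft_force: [-0.5, -0.8, -0.2]
width: 0.7
```

```bash
python3 h.py 424 291 200; python3 - <<'E'
from workcell import *
import cv2
for c in("side","top"):
    im=get_image(c); cv2.imwrite(f"pics/{c}1.png",cv2.resize(im[100:300,60:260] if c=="side" else im[150:350,60:260],(600,600)))
E
```

```text
t 2.37 pos [424.2 290.9 262.5] F [-0.5 -0.8 -0.2] w 0.7
tool x,y [[-0.938, 0.348, 0.0], [0.348, 0.938, 0.0]] delta m [0.0002 0.     0.0625]
```

View pics/side1.png

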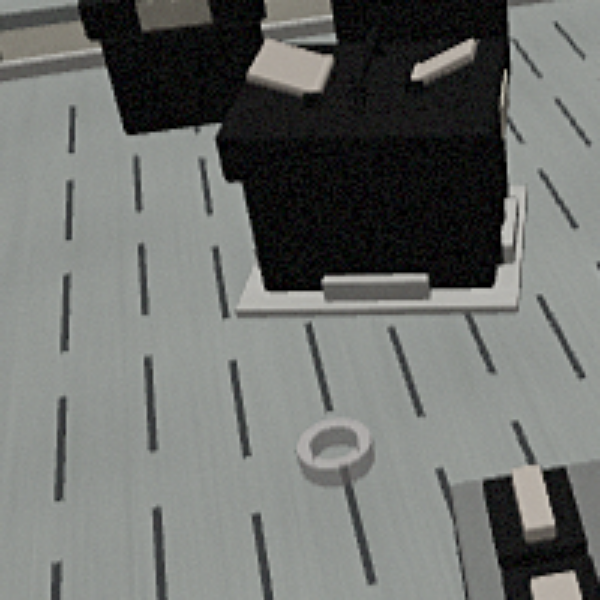

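View pics/top1.png

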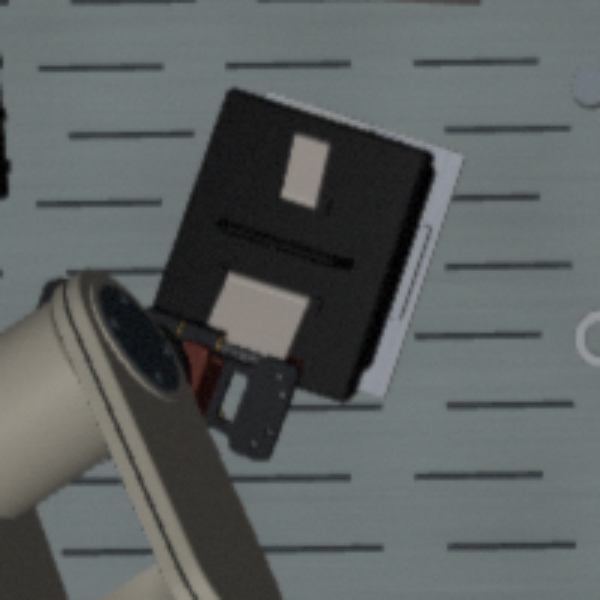

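The top crop shows the gripper near the free edge of the wide latch, at about px (260,310). I'll project the latch model into both pictures to check the fit.

```bash
cat > ov.py <<'E'
from workcell import *
import cv2, numpy as np
yaw=np.arctan2(49,-142); c,s=np.cos(yaw),np.sin(yaw)
def W(x,y,z): return [503.5+c*x-s*y,263.5+s*x+c*y,z]
def proj(cam,P):
    k=calibration(cam); P=np.atleast_2d(P); T=np.array(k["world_to_cam"]); q=P@T[:3,:3].T+T[:3,3]; u=q@np.array(k["intrinsics"]).T; return u[:,:2]/u[:,2:]
def plate(sg,w,a):
    f=lambda l,y:W(sg*(40+l*np.cos(a)-4*np.sin(a)),y,165+l*np.sin(a)+4*np.cos(a))
    return [f(0,w/2),f(55,w/2),f(55,-w/2),f(0,-w/2)]
def draw(name,aw,an,tip=None):
    for cam,(r0,c0) in dict(side=(70,100),top=(150,80)).items():
        im=get_image(cam); o=cv2.resize(im[r0:r0+150,c0:c0+200],(800,600),interpolation=cv2.INTER_CUBIC)
        for P in(plate(1,70,aw),plate(-1,30,an),[W(x,y,160) for x,y in((110,90),(110,-90),(-110,-90),(-110,90))]):
            cv2.polylines(o,[np.int32((proj(cam,P)-[c0,r0])*4)],True,(0,0,255),1)
        if tip: cv2.circle(o,tuple(np.int32((proj(cam,[tip])[0]-[c0,r0])*4).tolist()),4,(0,255,0),-1)
        cv2.imwrite(f"pics/{cam}{name}.png",o)
E
python3 -c "
from ov import *
draw('2',.4,.4,[424.2,290.9,185])"
```

```text
(no output)
```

View pics/side2.png

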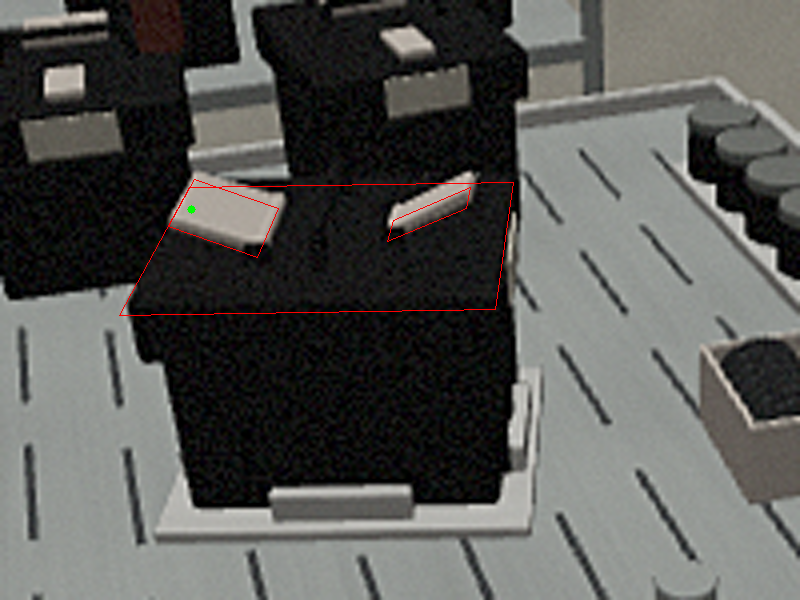

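View pics/top2.png

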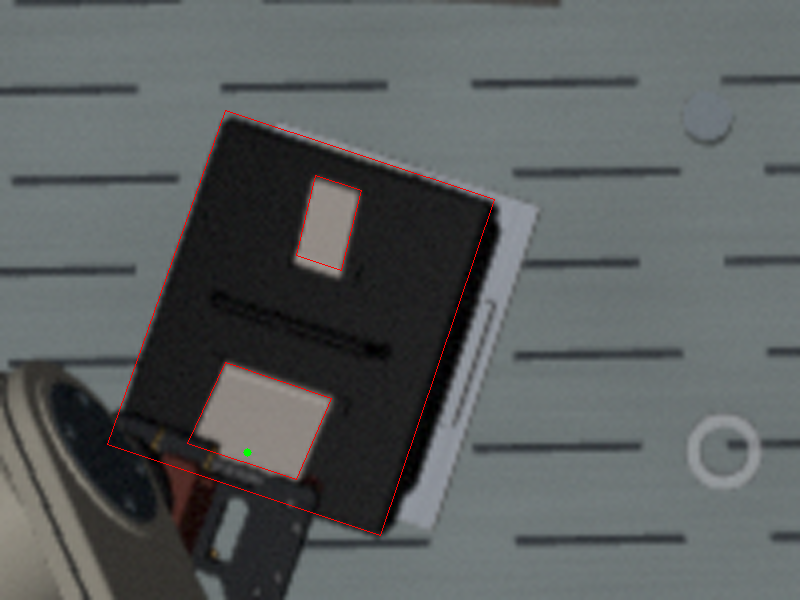

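The model fits to a few mm in xy; the carrier seems to sit about 5 mm higher than I assumed, on the nest floor. I'll lower onto the latch using the force reading.

Call:
{"name": "move_arm", "arguments": {"deltas": [[255,0,0,0.02,0],[255,0,0,0.04,0],[255,0,0,0.05,0],[255,0,0,0.055,0],[255,0,0,0.06,0]]}}

```text
t: 2.98
ee_pos: [423.5, 292.1, 202.0]
orientation: [-0.55, -3.093, 0.001]
ft_force: [0.3, -0.3, 0.2]
width: 0.9
```

Call:
{"name": "move_arm", "arguments": {"deltas": [[255,0,0,0.003,0],[255,0,0,0.006,0],[255,0,0,0.008,0],[255,0,0,0.01,0],[255,0,0,0.01,0]]}}

```text
t: 3.4
ee_pos: [423.9, 291.5, 192.4]
orientation: [0.551, 3.093, 0.0]
ft_force: [0.5, -0.1, -0.8]
width: 0.6
```

Call:
{"name": "move_arm", "arguments": {"deltas": [[255,0,0,0.001,0],[255,0,0,0.002,0],[255,0,0,0.003,0]]}}

```text
t: 3.65
ee_pos: [423.9, 291.5, 189.5]
orientation: [0.551, 3.093, 0.0]
ft_force: [0.3, -0.3, 0.2]
width: 0.4
```

```bash
python3 -c "
from ov import *
o=get_obs();print(o['ft_force'],o['ee_pos'],o['moment'])
p=o['ee_pos'].tolist();p[2]-=14
draw('3',.2,.4,p)"
```

```text
[ 0.33323944 -0.25209179  0.21227423] [423.93663201 291.53921525 189.49032746] [-0.02998766 -0.01142931 -0.04673533]
```

View pics/side3.png

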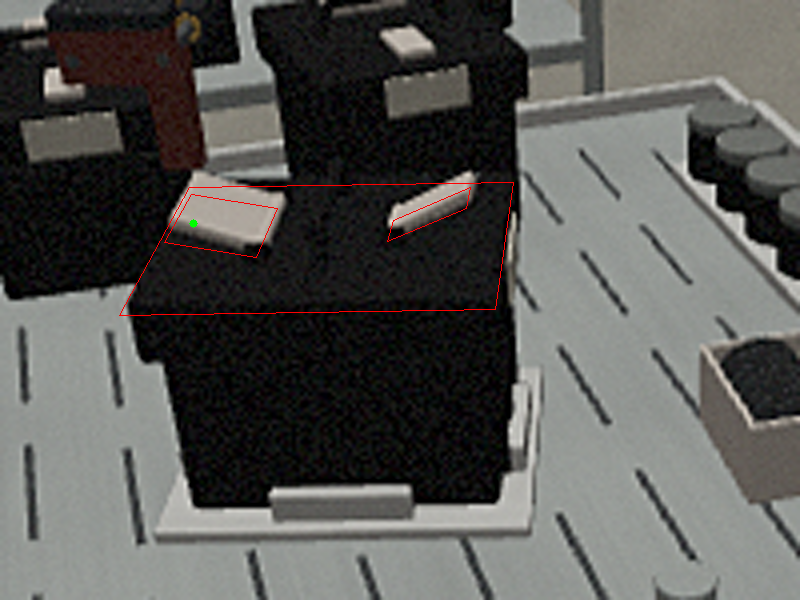

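View pics/top3.png

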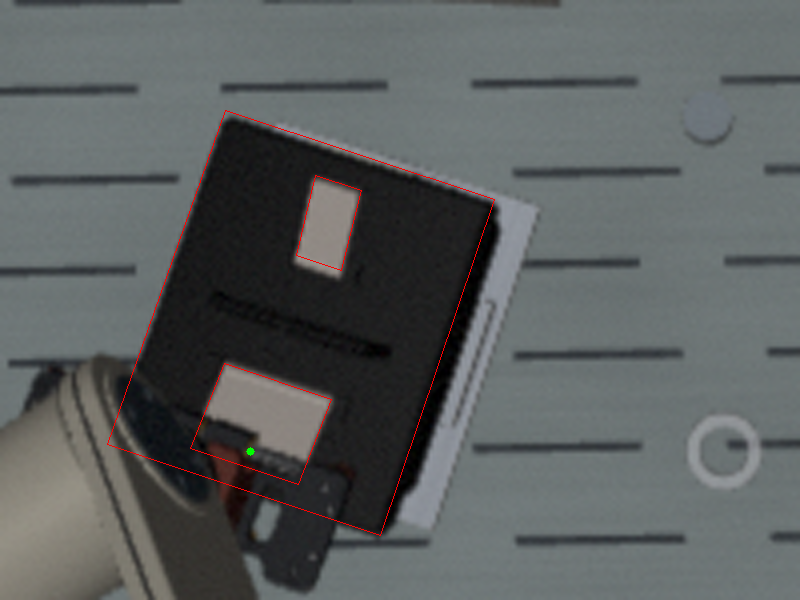

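```bash
python3 - <<'E'
from workcell import *
import cv2
from ov import proj
im=get_image("side"); o=cv2.resize(im[0:150,80:230],(600,600),interpolation=cv2.INTER_CUBIC)
o=cv2.convertScaleAbs(o,alpha=2.5,beta=20)
p=get_obs()["ee_pos"]
for dz in(-14,0,66,150):
    u=(proj("side",[p+[0,0,dz]])[0]-[80,0])*4; print(dz,u); cv2.circle(o,tuple(int(v) for v in u),4,(0,255,0),-1)
cv2.imwrite("pics/s4.png",o)
for c in("side","top"):
  for n in("wide_pad","narrow_pad","carrier"):
    print(c,n,[(d["location"],d["conf"]) for d in place_of(c,n)][:2])
E
```

```text
-14 [273.56117908 503.62510734]
0 [269.69061517 482.98300304]
66 [250.5641208  380.97949632]
150 [223.90391992 238.79797954]
side wide_pad [([433.3, 287.7, 195.1], 0.83)]
side narrow_pad [([573.7, 237.9, 198.2], 0.48)]
side carrier [([504.1, 264.5, 11.3], 0.71)]
top wide_pad [([430.9, 287.9, 190.3], 0.64)]
top narrow_pad [([575.1, 237.8, 191.3], 0.82), ([542.6, -218.1, -1.7], 0.29)]
top carrier []
```

View pics/s4.png

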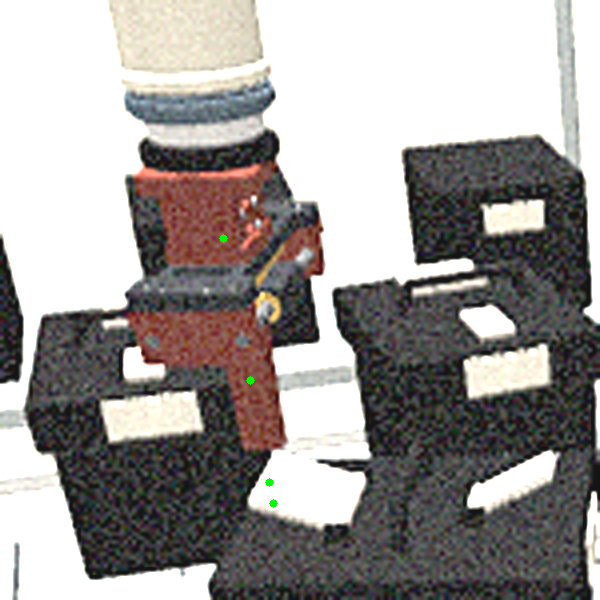

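```bash
python3 - <<'E'
from workcell import *
import cv2
from ov import proj
r0,c0=200,80
im=get_image("top"); o=cv2.resize(im[r0:r0+120,c0:c0+120],(600,600),interpolation=cv2.INTER_CUBIC)
o=cv2.convertScaleAbs(o,alpha=2,beta=20)
p=get_obs()["ee_pos"]
for dz in(-14,0,66,150):
    u=(proj("top",[p+[0,0,dz]])[0]-[c0,r0])*5; print(dz,u); cv2.circle(o,tuple(int(v) for v in u),4,(0,255,0),-1)
cv2.imwrite("pics/t4.png",o)
for c in("side","top"):
  T=np.array(calibration(c)["world_to_cam"]) if 0 else __import__("numpy").array(calibration(c)["world_to_cam"]); print(c,-T[:3,:3].T@T[:3,3])
E
```

```text
-14 [312.66330919 315.07583984]
0 [305.27214355 317.22978926]
66 [267.82822748 328.14177599]
150 [212.93849836 344.13785916]
side [ 390.27454971 -657.33188741  599.00746558]
top [ 505.53216804   -5.39038328 1334.62473397]
```

View pics/t4.png

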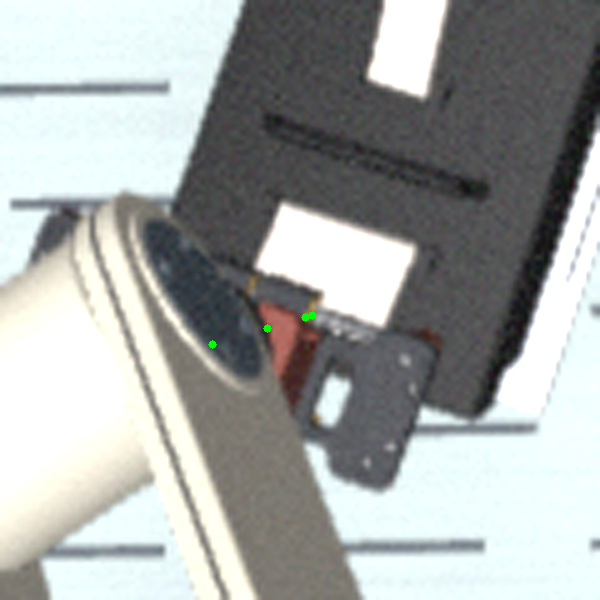

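In both pictures the visible fingertips, at side-crop px (262,447), sit clearly above the latch, although the TCP reading puts them at latch height. The force is still zero as well, so there's no contact yet. I'll keep descending in small guarded steps.

Call:
{"name": "move_arm", "arguments": {"deltas": [[255,0,0,0.002,0],[255,0,0,0.004,0],[255,0,0,0.005,0]]}}

```text
t: 4.4
ee_pos: [423.6, 291.4, 184.0]
orientation: [-0.551, -3.093, 0.0]
ft_force: [0.1, -0.3, -0.5]
width: 0.3
```

```bash
cat > look.py <<'E'
from workcell import *
import cv2,sys
from ov import proj
im=get_image("side"); o=cv2.resize(im[30:180,80:230],(600,600),interpolation=cv2.INTER_CUBIC)
o=cv2.convertScaleAbs(o,alpha=2,beta=20)
p=get_obs(); print(p["ft_force"],p["ee_pos"])
cv2.imwrite("pics/%s.png"%sys.argv[1],o)
E
python3 look.py s5
```

```text
[ 0.46945888 -0.06891008  0.14973601] [423.55389089 291.35795725 183.89136067]
```

View pics/s5.png

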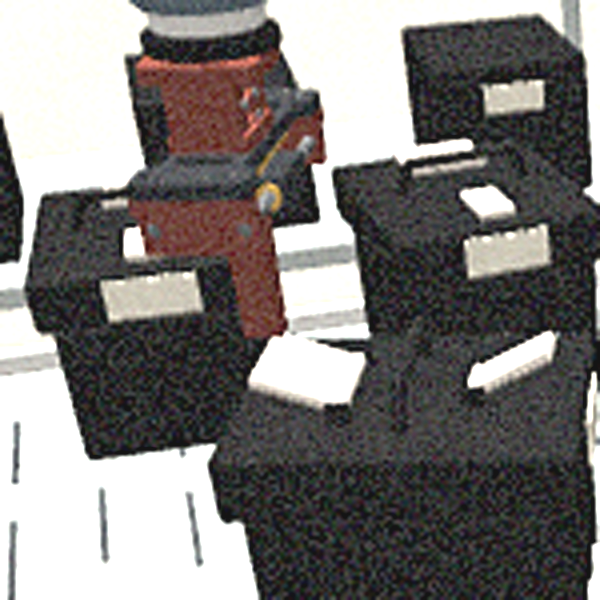

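Call:
{"name": "move_arm", "arguments": {"deltas": [[255,0,0,0.002,0],[255,0,0,0.004,0],[255,0,0,0.005,0]]}}

```text
t: 4.7
ee_pos: [423.7, 291.4, 179.0]
orientation: [-0.551, -3.093, 0.0]
ft_force: [0.2, 0.7, 0.2]
width: 0.6
```

Call:
{"name": "move_arm", "arguments": {"deltas": [[255,0,0,0.001,0],[255,0,0,0.002,0],[255,0,0,0.003,0]]}}

```text
t: 4.95
ee_pos: [423.8, 291.5, 176.3]
orientation: [0.551, 3.093, 0.0]
ft_force: [0.8, -0.7, -0.8]
width: 0.5
```

```bash
python3 look.py s6
```

```text
[-0.03671556  0.13723941 -0.31301512] [423.70352432 291.44694755 176.12487673]
```

View pics/s6.png

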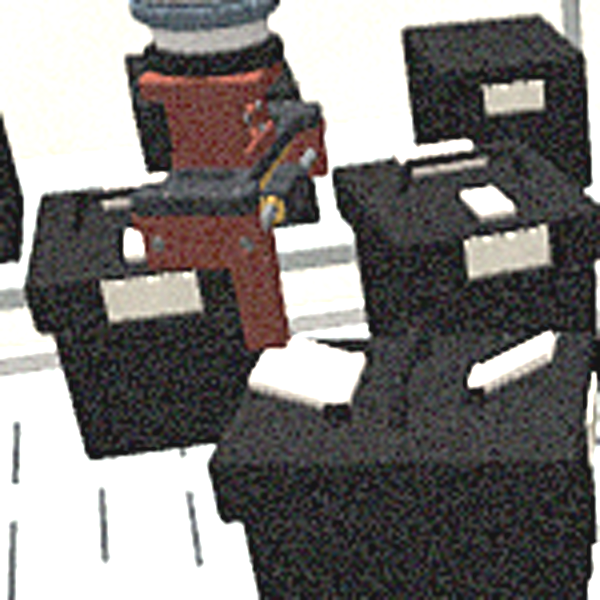

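Call:
{"name": "move_arm", "arguments": {"deltas": [[255,0,0,0.002,0],[255,0,0,0.004,0],[255,0,0,0.005,0],[255,0,0,0.005,0]]}}

```text
t: 5.33
ee_pos: [423.6, 291.6, 171.2]
orientation: [-0.551, -3.092, -0.0]
ft_force: [-0.9, 0.7, 1.2]
width: 0.4
```

Call:
{"name": "move_arm", "arguments": {"deltas": [[255,0,0,0.002,0],[255,0,0,0.004,0],[255,0,0,0.005,0],[255,0,0,0.005,0]]}}

```text
t: 5.67
ee_pos: [423.7, 291.5, 166.1]
orientation: [-0.551, -3.093, 0.0]
ft_force: [-1.0, -0.1, 1.8]
width: 0.4
```

```bash
python3 look.py s7
```

```text
[-1.36650462 -0.69814323  1.39137301] [423.79323147 291.4387878  166.19161096]
```

View pics/s7.png

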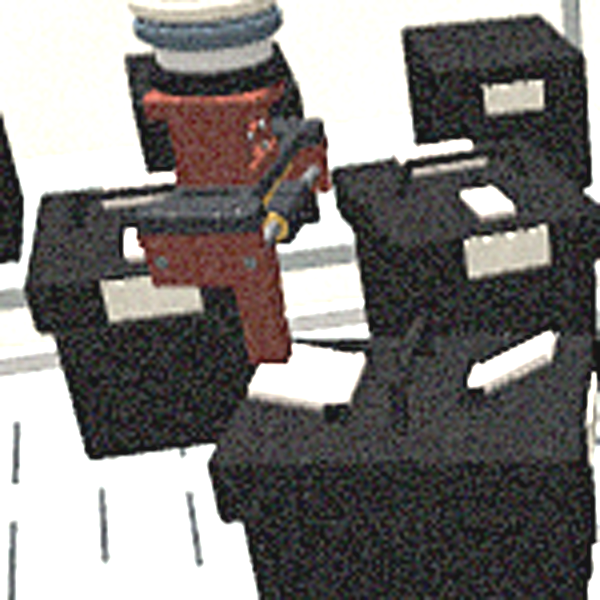

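Contact is now reading 1–2 N and the tip covers the latch's upper-left corner. I'll keep pressing.

Call:
{"name": "move_arm", "arguments": {"deltas": [[255,0,0,0.002,0],[255,0,0,0.004,0],[255,0,0,0.005,0],[255,0,0,0.005,0]]}}

```text
t: 6.05
ee_pos: [423.8, 291.4, 161.1]
orientation: [-0.551, -3.093, 0.0]
ft_force: [-0.6, 1.3, 1.1]
width: 0.6
```

Call:
{"name": "move_arm", "arguments": {"deltas": [[255,0,0,0.001,0],[255,0,0,0.002,0],[255,0,0,0.003,0],[255,0,0,0.003,0]]}}

```text
t: 6.38
ee_pos: [423.7, 291.4, 158.1]
orientation: [-0.551, -3.093, 0.0]
ft_force: [-0.4, -0.4, 1.5]
width: 0.4
```

```bash
python3 look.py s8
```

```text
[0.02516611 0.05371032 0.48360491] [423.86548608 291.41581765 158.24961098]
```

View pics/s8.png

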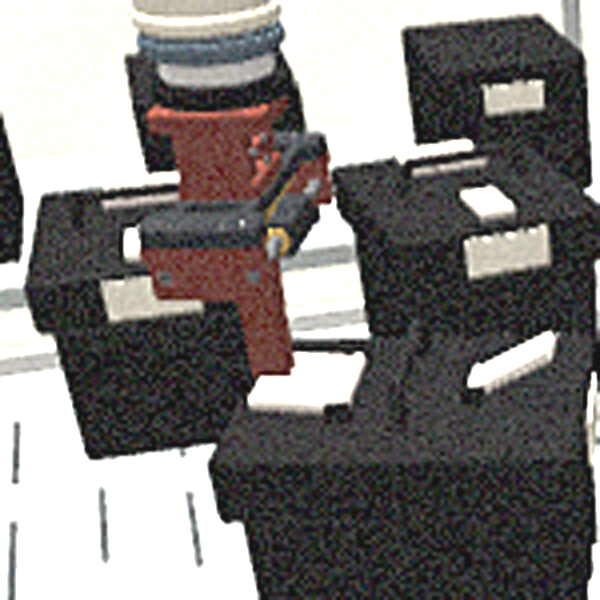

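The latch is almost flat. I'll press on to the dead stop in 2 mm steps.

Call:
{"name": "move_arm", "arguments": {"deltas": [[255,0,0,0.001,0],[255,0,0,0.002,0],[255,0,0,0.002,0]]}}

```text
t: 6.68
ee_pos: [423.7, 291.5, 156.2]
orientation: [-0.551, -3.093, 0.0]
ft_force: [-0.7, -0.8, 0.3]
width: 0.5
```

Call:
{"name": "move_arm", "arguments": {"deltas": [[255,0,0,0.001,0],[255,0,0,0.002,0],[255,0,0,0.002,0]]}}

```text
t: 6.93
ee_pos: [423.8, 291.5, 154.2]
orientation: [-0.551, -3.093, 0.0]
ft_force: [0.7, -0.7, -0.6]
width: 0.8
```

Call:
{"name": "move_arm", "arguments": {"deltas": [[255,0,0,0.001,0],[255,0,0,0.001,0]]}}

```text
t: 7.1
ee_pos: [423.9, 291.6, 153.8]
orientation: [0.551, 3.093, 0.0]
ft_force: [-2.3, 0.1, 5.8]
width: 0.5
```

Call:
{"name": "move_arm", "arguments": {"deltas": [[255,0,0,0.001,0],[255,0,0,0.001,0]]}}

```text
t: 7.27
ee_pos: [423.9, 291.6, 153.4]
orientation: [0.551, 3.093, 0.0]
ft_force: [-4.5, -0.9, 11.8]
width: 0.4
```

```bash
python3 look.py s9; python3 -c "
from ov import *
p=get_obs()['ee_pos'].tolist()
draw('9',0,.45,p)"
```

```text
[-4.43743683 -2.46845239 12.59650667] [423.95810021 291.62576799 153.44367206]
```

View pics/side9.png

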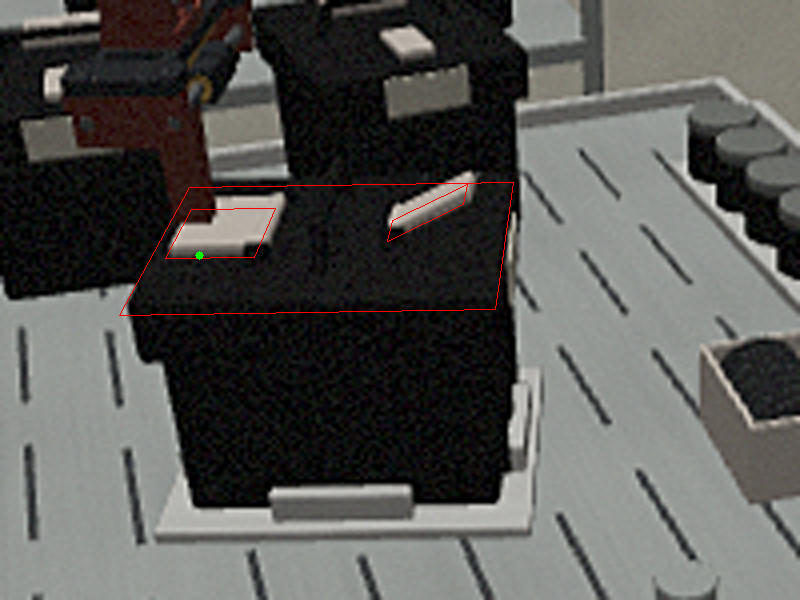

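View pics/top9.png

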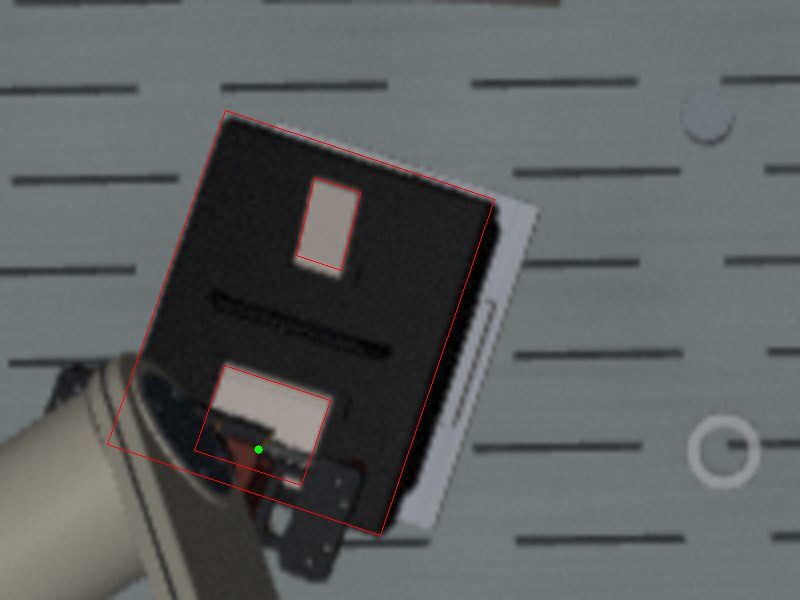

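It read 12 N at the stop, and the side picture shows the wide plate lying flat with the tip in the middle of its outer half. The real tip contact is about 21 mm higher than the TCP figures imply. I'll press slightly more, then lift.

Call:
{"name": "move_arm", "arguments": {"deltas": [[255,0,0,0.001,0],[255,0,0,0.001,0]]}}

```text
t: 7.58
ee_pos: [424.0, 291.7, 153.1]
orientation: [0.551, 3.092, 0.001]
ft_force: [-7.3, -2.7, 19.3]
width: 0.4
```

Call:
{"name": "move_arm", "arguments": {"deltas": [[255,0,0,-0.003,0],[255,0,0,-0.01,0],[255,0,0,-0.04,0],[255,0,0,-0.075,0],[255,0,0,-0.075,0]]}}

```text
t: 8.0
ee_pos: [427.0, 293.5, 232.2]
orientation: [0.55, 3.086, 0.01]
ft_force: [0.4, 1.1, 1.0]
width: 0.4
```

```bash
python3 h.py 583 236 226; python3 - <<'E'
from ov import *
draw('10',0,.45)
for c in("side","top"):
  for n in("wide_pad","narrow_pad"): print(c,n,[(d["location"],d["conf"]) for d in place_of(c,n)][:2])
E
```

```text
t 8.0 pos [427.  293.5 232.2] F [0.4 1.1 1. ] w 0.4
tool x,y [[-0.938, 0.346, -0.006], [0.346, 0.938, 0.008]] delta m [-1.662e-01 -1.000e-04  7.200e-03]
side wide_pad [([428.5, 286.6, 180.3], 0.91)]
side narrow_pad [([574.9, 240.9, 199.1], 0.47)]
top wide_pad [([428.3, 288.4, 175.9], 0.9)]
top narrow_pad [([576.0, 237.2, 193.9], 0.84)]
```

View pics/side10.png

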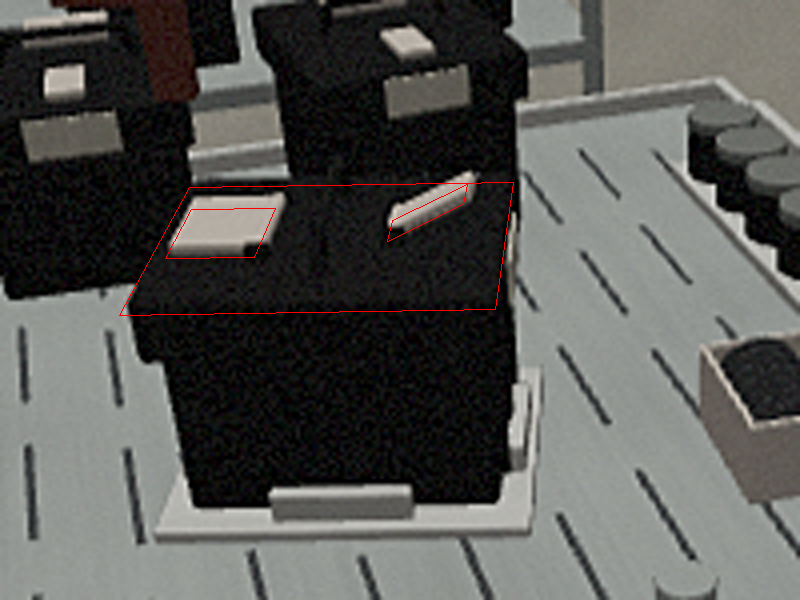

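The wide latch is flat; its pad reads z≈178 in both cameras. Next is the narrow one, a straight shift of −166 mm along tool x.

Call:
{"name": "move_arm", "arguments": {"deltas": [[255,-0.035,0,0,0],[255,-0.075,0,0,0],[255,-0.115,0,0,0],[255,-0.15,0,0,0],[255,-0.166,0,0,0]]}}

```text
t: 8.72
ee_pos: [582.6, 232.3, 224.9]
orientation: [-0.554, -3.092, 0.002]
ft_force: [0.8, -0.1, 0.4]
width: 0.3
```

Call:
{"name": "move_arm", "arguments": {"deltas": [[255,0,0,0.02,0],[255,0,0,0.04,0],[255,0,0,0.048,0],[255,0,0,0.05,0],[255,0,0,0.05,0]]}}

```text
t: 9.13
ee_pos: [578.8, 234.0, 175.4]
orientation: [-0.551, -3.091, 0.002]
ft_force: [0.2, -0.0, 0.8]
width: 0.3
```

```bash
python3 h.py 583 235 153;  python3 -c "
from ov import *
p=get_obs()['ee_pos'].tolist(); p[2]+=22
draw('11',0,.45,p)"
```

```text
t 9.13 pos [578.8 234.  175.4] F [ 0.2 -0.   0.8] w 0.3
tool x,y [[-0.938, 0.345, 0.002], [0.345, 0.938, -0.002]] delta m [-0.0037  0.0024  0.0224]
```

View pics/side11.png

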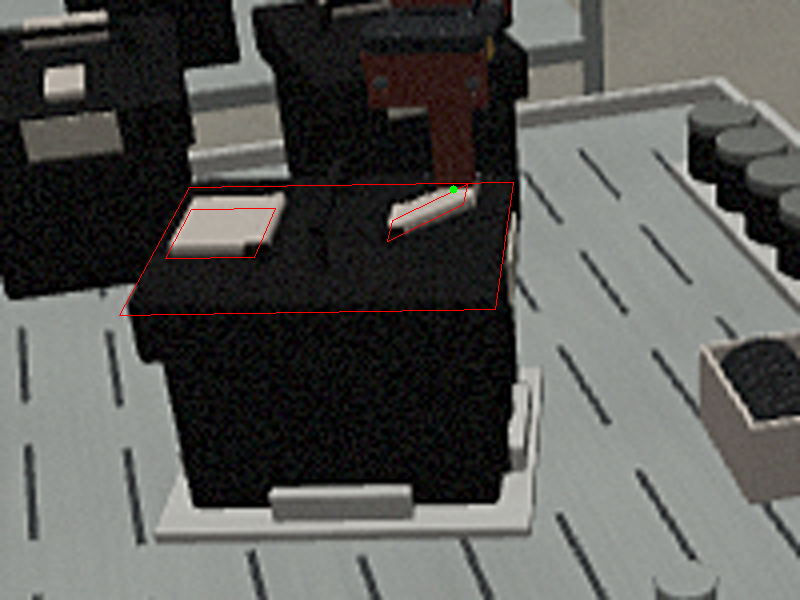

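View pics/top11.png

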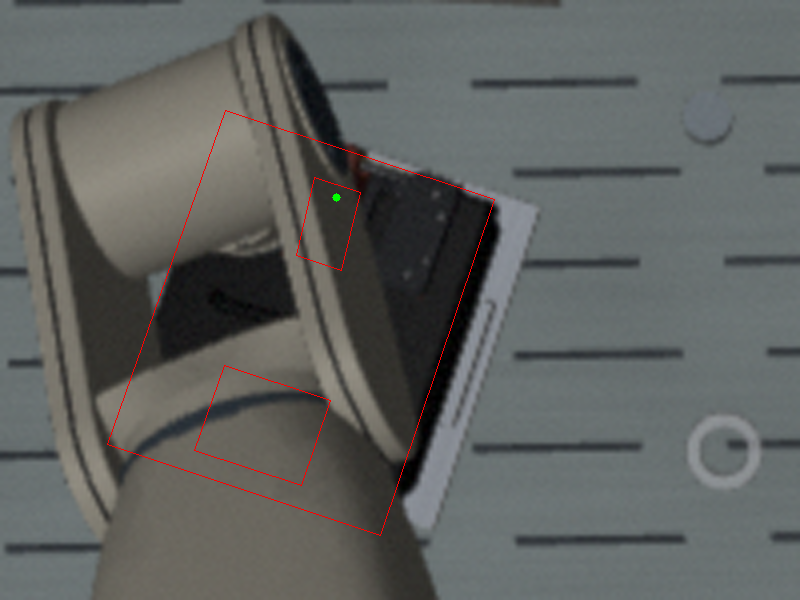

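The tip is over the narrow pad, at side px (453,188), just making contact. I'll press down.

Call:
{"name": "move_arm", "arguments": {"deltas": [[255,-0.002,0.002,0.003,0],[255,-0.002,0.002,0.006,0],[255,-0.002,0.002,0.009,0],[255,-0.002,0.002,0.011,0],[255,-0.002,0.002,0.012,0]]}}

```text
t: 9.65
ee_pos: [582.4, 235.5, 164.5]
orientation: [0.551, 3.092, 0.001]
ft_force: [1.1, -0.1, 3.1]
width: 0.6
```

Call:
{"name": "move_arm", "arguments": {"deltas": [[255,0,0,0.001,0],[255,0,0,0.002,0],[255,0,0,0.003,0],[255,0,0,0.004,0],[255,0,0,0.005,0]]}}

```text
t: 10.07
ee_pos: [582.0, 235.3, 159.2]
orientation: [-0.551, -3.093, 0.0]
ft_force: [1.5, -1.4, 1.9]
width: 0.5
```

Call:
{"name": "move_arm", "arguments": {"deltas": [[255,0,0,0.001,0],[255,0,0,0.002,0],[255,0,0,0.003,0]]}}

```text
t: 10.32
ee_pos: [582.1, 235.3, 156.2]
orientation: [-0.551, -3.093, 0.0]
ft_force: [2.1, -1.1, 1.8]
width: 0.4
```

Call:
{"name": "move_arm", "arguments": {"deltas": [[255,0,0,0.001,0],[255,0,0,0.001,0]]}}

```text
t: 10.48
ee_pos: [582.0, 235.3, 155.1]
orientation: [-0.551, -3.092, 0.0]
ft_force: [1.1, -0.7, 0.9]
width: 0.3
```

Call:
{"name": "move_arm", "arguments": {"deltas": [[255,0,0,0.001,0],[255,0,0,0.002,0],[255,0,0,0.002,0]]}}

```text
t: 10.73
ee_pos: [582.1, 235.3, 153.8]
orientation: [0.551, 3.093, -0.0]
ft_force: [-0.7, -0.8, 5.5]
width: 0.4
```

Call:
{"name": "move_arm", "arguments": {"deltas": [[255,0,0,0.001,0],[255,0,0,0.001,0]]}}

```text
t: 10.9
ee_pos: [582.2, 235.3, 153.6]
orientation: [0.551, 3.093, 0.0]
ft_force: [-1.9, -2.1, 11.0]
width: 0.4
```

Call:
{"name": "move_arm", "arguments": {"deltas": [[255,0,0,0.001,0],[255,0,0,0.0015,0],[255,0,0,0.0015,0]]}}

```text
t: 11.15
ee_pos: [582.4, 235.4, 153.2]
orientation: [0.551, 3.092, 0.001]
ft_force: [-4.3, -2.1, 18.8]
width: 0.8
```

Call:
{"name": "move_arm", "arguments": {"deltas": [[255,0,0,-0.003,0],[255,0,0,-0.01,0],[255,0,0,-0.04,0],[255,0,0,-0.075,0],[255,0,0,-0.075,0]]}}

```text
t: 11.57
ee_pos: [585.0, 236.7, 232.2]
orientation: [0.55, 3.086, 0.007]
ft_force: [2.1, 0.8, 1.6]
width: 0.4
```

```bash
python3 h.py 519 -131 226; python3 - <<'E'
from ov import *
draw('12',0,0)
for c in("side","top"):
  for n in("wide_pad","narrow_pad","bar_key_top","square_key_top","round_key_top"): print(c,n,[(d["location"],d["conf"]) for d in place_of(c,n)][:2])
r0,c0=180,270
im=get_image("top"); o=cv2.resize(im[r0:r0+75,c0:c0+130],(780,450),interpolation=cv2.INTER_CUBIC)
u=(proj("top",[[519,-131,56]])[0]-[c0,r0])*6; cv2.circle(o,tuple(int(v) for v in u),3,(0,0,255),-1); cv2.imwrite("pics/k.png",o)
E
```

```text
t 11.57 pos [585.  236.7 232.2] F [2.1 0.8 1.6] w 0.4
tool x,y [[-0.938, 0.345, -0.006], [0.345, 0.938, 0.006]] delta m [-0.065  -0.3679  0.0044]
side wide_pad [([428.2, 289.9, 180.7], 0.62)]
side narrow_pad [([583.8, 238.4, 182.8], 0.51)]
side bar_key_top [([502.1, -290.2, 57.6], 0.56), ([518.1, -131.1, 52.6], 0.52)]
side square_key_top [([508.5, -211.5, 54.2], 0.54)]
side round_key_top [([501.1, -291.0, 57.2], 0.63)]
top wide_pad [([783.5, -208.5, 3.0], 0.72)]
top narrow_pad [([582.8, 236.7, 177.4], 0.63)]
top bar_key_top [([580.0, 238.1, 175.6], 0.73), ([518.7, -135.6, 51.4], 0.58)]
top square_key_top [([516.5, -216.6, 56.0], 0.42)]
top round_key_top [([506.1, -292.0, 60.3], 0.68)]
```

View pics/side12.png

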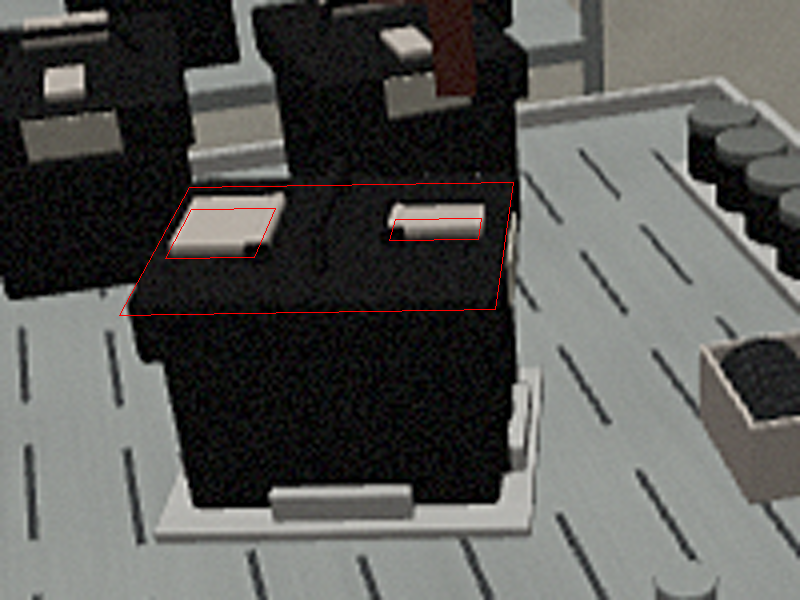

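View pics/k.png

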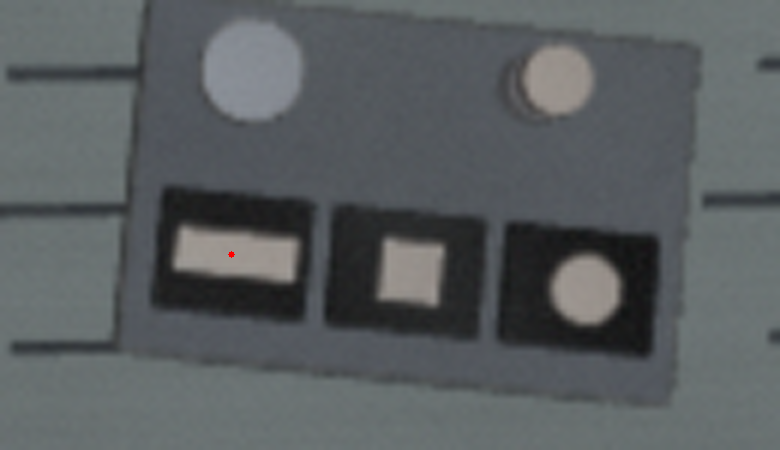

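Both latches lie flat in the side picture, with flat outlines at px (225,225) and (437,222), and the carrier hasn't moved. The bar key is confirmed at about (519,-132), under the red dot at k.png px (231,254). Next I move across to the console.

Call:
{"name": "move_arm", "arguments": {"deltas": [[255,-0.006,-0.037,0,0],[255,-0.013,-0.076,0,0],[255,-0.02,-0.115,0,0],[255,-0.027,-0.154,0,0],[255,-0.034,-0.193,0,0]]}}

```text
t: 12.63
ee_pos: [546.8, 41.0, 226.0]
orientation: [0.55, 3.093, 0.0]
ft_force: [0.7, -0.9, -0.1]
width: 0.5
```

Call:
{"name": "move_arm", "arguments": {"deltas": [[255,-0.007,-0.039,0,-0.06],[255,-0.014,-0.078,0,-0.12],[255,-0.021,-0.117,0,-0.18],[255,-0.027,-0.15,0,-0.25],[255,-0.031,-0.175,0,-0.25]]}}

```text
t: 13.05
ee_pos: [515.3, -135.1, 226.1]
orientation: [0.158, 3.137, -0.001]
ft_force: [1.2, -0.1, 0.3]
width: 0.8
```

Call:
{"name": "move_arm", "arguments": {"deltas": [[255,0,0,0,0]]}}

```text
t: 13.13
ee_pos: [515.2, -136.3, 226.0]
orientation: [0.167, 3.137, -0.002]
ft_force: [-0.3, -0.1, 0.6]
width: 0.2
```

```bash
python3 h.py 519 -132 80
```

```text
t 13.13 pos [ 515.2 -136.3  226. ] F [-0.3 -0.1  0.6] w 0.2
tool x,y [[-0.994, 0.106, -0.0], [0.106, 0.994, -0.001]] delta m [-0.0032  0.0048  0.146 ]
```

Call:
{"name": "move_arm", "arguments": {"deltas": [[255,-0.003,0.004,0.03,0],[255,-0.003,0.004,0.065,0],[255,-0.003,0.004,0.1,0],[255,-0.003,0.004,0.125,0],[255,-0.003,0.004,0.13,0]]}}

```text
t: 13.55
ee_pos: [516.6, -127.3, 92.0]
orientation: [-0.161, -3.131, -0.003]
ft_force: [-0.9, -0.0, 0.1]
width: 0.4
```

```bash
python3 h.py 519 -132 34; cat > lk.py <<'E'
import sys
from ov import *
p=get_obs()["ee_pos"]+[0,0,22]
for cam,(r0,c0) in dict(side=(200,180),top=(170,260)).items():
    im=get_image(cam); o=cv2.resize(im[r0:r0+120,c0:c0+140],(700,600),interpolation=cv2.INTER_CUBIC); o=cv2.convertScaleAbs(o,alpha=1.5,beta=10)
    u=(proj(cam,[p])[0]-[c0,r0])*5; cv2.circle(o,tuple(int(v) for v in u),3,(0,255,0),-1)
    cv2.imwrite(f"pics/{cam}{sys.argv[1]}.png",o)
E
python3 lk.py 13
```

```text
t 13.55 pos [ 516.6 -127.3   92. ] F [-0.9 -0.   0.1] w 0.4
tool x,y [[-0.995, 0.103, 0.007], [0.103, 0.995, 0.001]] delta m [-0.0033 -0.0045  0.0579]
```

View pics/side13.png

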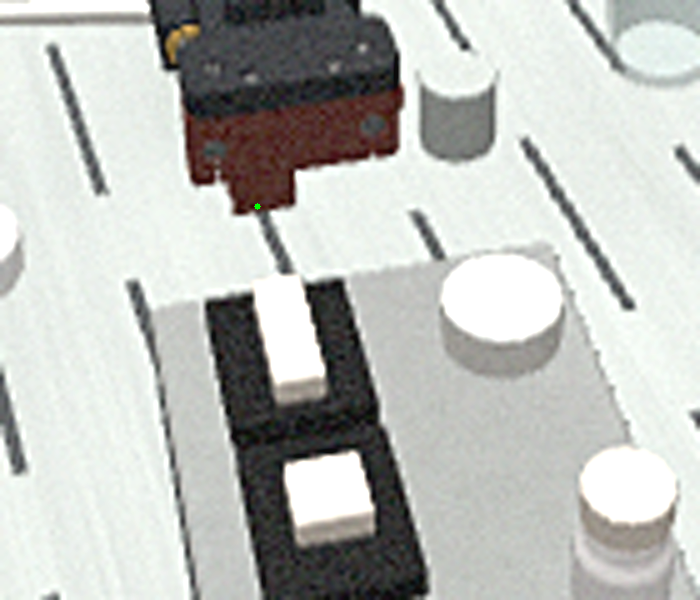

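View pics/top13.png

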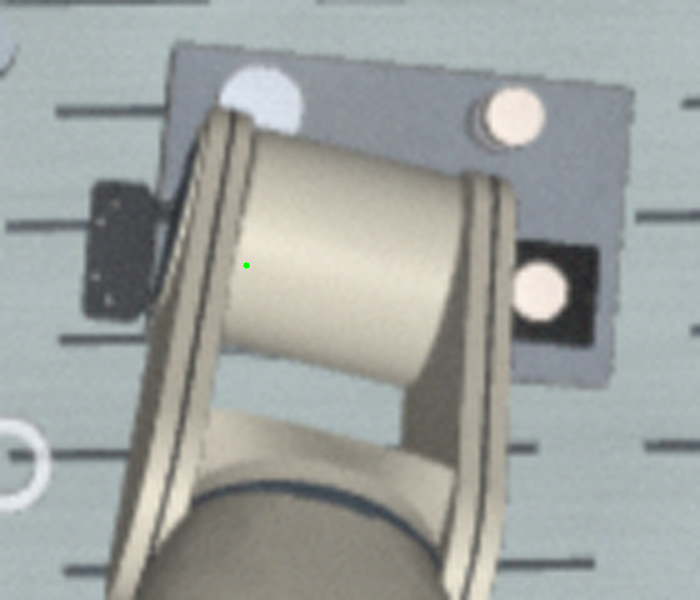

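Call:
{"name": "move_arm", "arguments": {"deltas": [[255,-0.002,-0.003,0.02,0],[255,-0.002,-0.003,0.035,0],[255,-0.002,-0.003,0.045,0],[255,-0.002,-0.003,0.047,0],[255,-0.002,-0.003,0.047,0]]}}

```text
t: 14.07
ee_pos: [521.6, -131.9, 49.5]
orientation: [0.161, 3.137, -0.0]
ft_force: [-0.1, 0.2, 0.3]
width: 0.6
```

```bash
python3 h.py 519 -132 34; python3 lk.py 14
```

```text
t 14.07 pos [ 521.6 -131.9   49.5] F [-0.1  0.2  0.3] w 0.6
tool x,y [[-0.995, 0.102, -0.001], [0.102, 0.995, -0.0]] delta m [ 0.0026 -0.0003  0.0155]
```

View pics/side14.png

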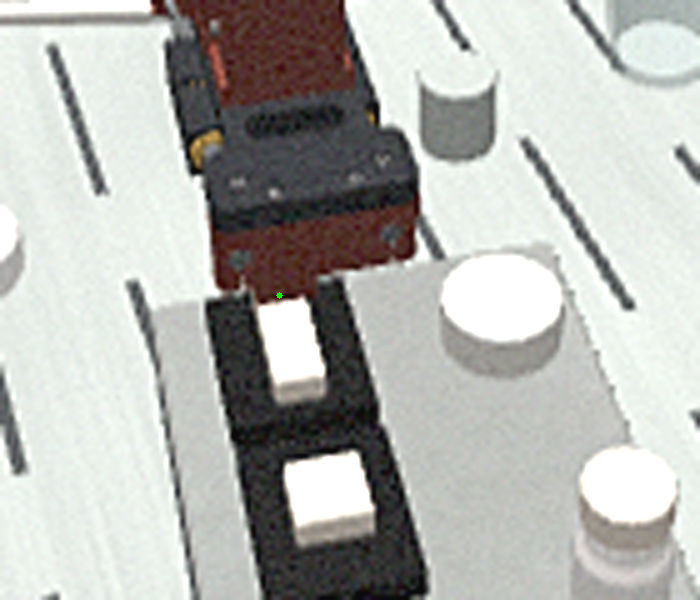

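The tip is over the bar, at side px (285,300), about 15 mm above it. I'll lower in guarded steps.

Call:
{"name": "move_arm", "arguments": {"deltas": [[255,0.002,0,0.003,0],[255,0.002,0,0.006,0],[255,0.002,0,0.008,0],[255,0.002,0,0.01,0],[255,0.002,0,0.01,0]]}}

```text
t: 14.58
ee_pos: [518.8, -131.7, 38.5]
orientation: [-0.161, -3.137, -0.0]
ft_force: [0.4, -0.1, -0.3]
width: 0.5
```

Call:
{"name": "move_arm", "arguments": {"deltas": [[255,0,0,0.001,0],[255,0,0,0.002,0],[255,0,0,0.003,0],[255,0,0,0.003,0]]}}

```text
t: 14.92
ee_pos: [519.0, -131.7, 35.7]
orientation: [-0.161, -3.137, -0.0]
ft_force: [0.3, -1.0, 0.3]
width: 0.0
```

Call:
{"name": "move_arm", "arguments": {"deltas": [[255,0,0,0.001,0],[255,0,0,0.002,0],[255,0,0,0.002,0]]}}

```text
t: 15.17
ee_pos: [518.9, -131.7, 33.7]
orientation: [-0.161, -3.137, -0.0]
ft_force: [-0.7, 0.4, -0.8]
width: 0.7
```

Call:
{"name": "move_arm", "arguments": {"deltas": [[255,0,0,0.001,0],[255,0,0,0.002,0],[255,0,0,0.002,0]]}}

```text
t: 15.42
ee_pos: [519.0, -131.7, 31.7]
orientation: [-0.161, -3.137, -0.0]
ft_force: [-0.4, 0.6, 0.4]
width: 0.9
```

```bash
python3 lk.py 15
```

```text
(no output)
```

View pics/side15.png

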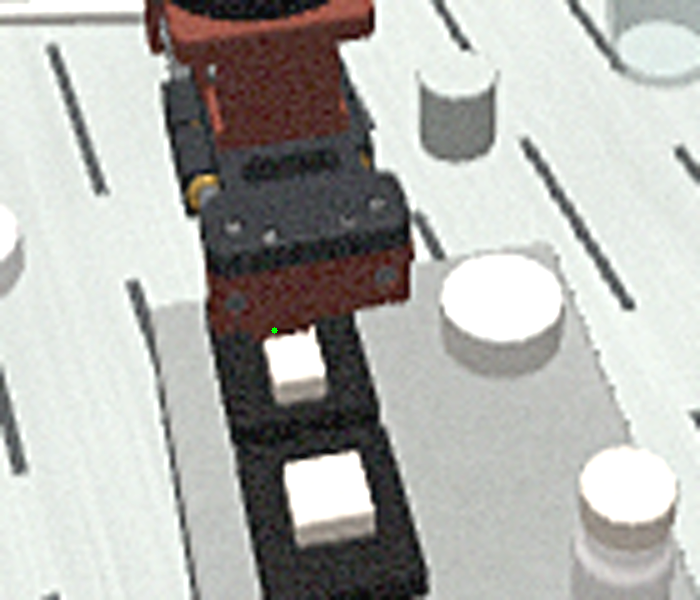

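Call:
{"name": "move_arm", "arguments": {"deltas": [[255,0,0,0.001,0],[255,0,0,0.002,0],[255,0,0,0.002,0]]}}

```text
t: 15.77
ee_pos: [519.2, -131.8, 29.9]
orientation: [0.161, 3.137, -0.0]
ft_force: [-0.3, -0.4, 3.0]
width: 0.4
```

Call:
{"name": "move_arm", "arguments": {"deltas": [[255,0,0,0.001,0],[255,0,0,0.002,0],[255,0,0,0.002,0]]}}

```text
t: 16.02
ee_pos: [519.2, -131.8, 27.9]
orientation: [0.161, 3.137, -0.0]
ft_force: [0.3, -0.2, 3.4]
width: 0.2
```

Call:
{"name": "move_arm", "arguments": {"deltas": [[255,0,0,0.001,0],[255,0,0,0.002,0],[255,0,0,0.002,0]]}}

```text
t: 16.27
ee_pos: [519.2, -131.8, 25.8]
orientation: [0.161, 3.137, -0.0]
ft_force: [-0.0, -0.6, 5.8]
width: 0.6
```

Call:
{"name": "move_arm", "arguments": {"deltas": [[255,0,0,0.001,0],[255,0,0,0.0015,0],[255,0,0,0.0015,0]]}}

```text
t: 16.52
ee_pos: [519.2, -131.8, 24.9]
orientation: [0.161, 3.137, -0.0]
ft_force: [-2.9, 0.4, 10.8]
width: 0.2
```

Call:
{"name": "move_arm", "arguments": {"deltas": [[255,0,0,0.001,0],[255,0,0,0.001,0]]}}

```text
t: 16.68
ee_pos: [519.3, -131.8, 24.8]
orientation: [0.161, 3.137, -0.0]
ft_force: [-5.0, 0.2, 20.9]
width: 0.8
```

The key bottomed out: 21 N with no further travel. I'll look at it, then lift straight up.

```bash
python3 lk.py 16
```

```text
(no output)
```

View pics/side16.png

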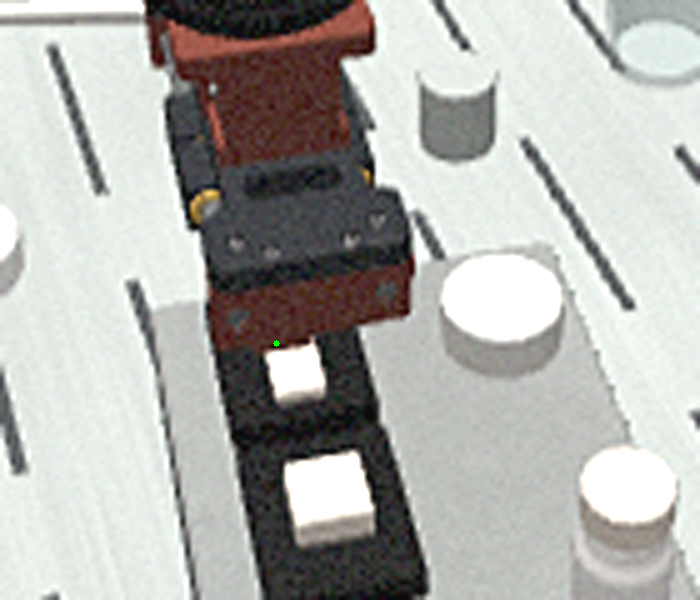

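Call:
{"name": "move_arm", "arguments": {"deltas": [[255,0,0,-0.003,0],[255,0,0,-0.01,0],[255,0,0,-0.04,0],[255,0,0,-0.08,0],[255,0,0,-0.12,0]]}}

```text
t: 17.2
ee_pos: [517.6, -131.4, 143.6]
orientation: [-0.161, -3.134, -0.001]
ft_force: [1.5, -0.4, 0.6]
width: 0.1
```

Call:
{"name": "move_arm", "arguments": {"deltas": [[255,0,0,-0.04,0],[255,0,0,-0.08,0],[255,0,0,-0.1,0],[255,0,0,-0.1,0]]}}

```text
t: 17.53
ee_pos: [521.7, -132.5, 248.6]
orientation: [0.161, 3.129, -0.003]
ft_force: [0.7, 0.1, -0.6]
width: 0.3
```

```bash
python3 - <<'E'
from ov import *
draw('17',0,0)
cv2.imwrite("pics/sfull.png",cv2.resize(get_image("side"),(800,600)))
for n in("wide_pad","narrow_pad","bar_key_top","square_key_top","round_key_top","vial","puck","tape_roll","weight","carrier"): print(n,[(d["location"],d["conf"]) for d in place_of("side",n)][:2])
print(get_obs()["ft_force"],get_obs()["ee_pos"])
E
```

```text
wide_pad [([521.5, -132.9, 55.2], 0.72), ([429.3, 288.1, 184.0], 0.61)]
narrow_pad [([610.1, -139.1, 29.2], 0.61), ([581.6, 238.3, 184.2], 0.51)]
bar_key_top [([517.2, -131.5, 56.0], 0.54)]
square_key_top [([509.2, -211.6, 50.2], 0.79)]
round_key_top [([501.1, -291.2, 57.9], 0.69)]
vial [([598.3, -274.6, 31.1], 0.81), ([429.7, 288.0, 178.9], 0.21)]
puck [([605.1, -140.0, 28.9], 0.95)]
tape_roll [([410.9, 0.2, -2.4], 0.79), ([646.2, 7.5, -2.0], 0.22)]
weight [([648.3, 8.2, -2.1], 0.53)]
carrier [([503.5, 263.3, 11.9], 0.9), ([411.7, -0.2, -2.4], 0.28)]
[-0.61628721  0.37068017  0.39126673] [ 518.98070674 -131.73608755  243.02852705]
```

View pics/sfull.png

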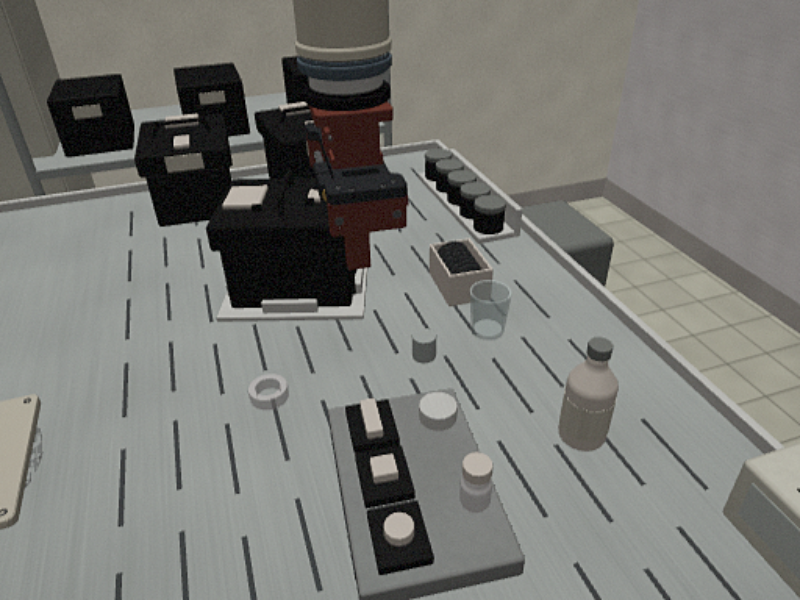

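View pics/side17.png

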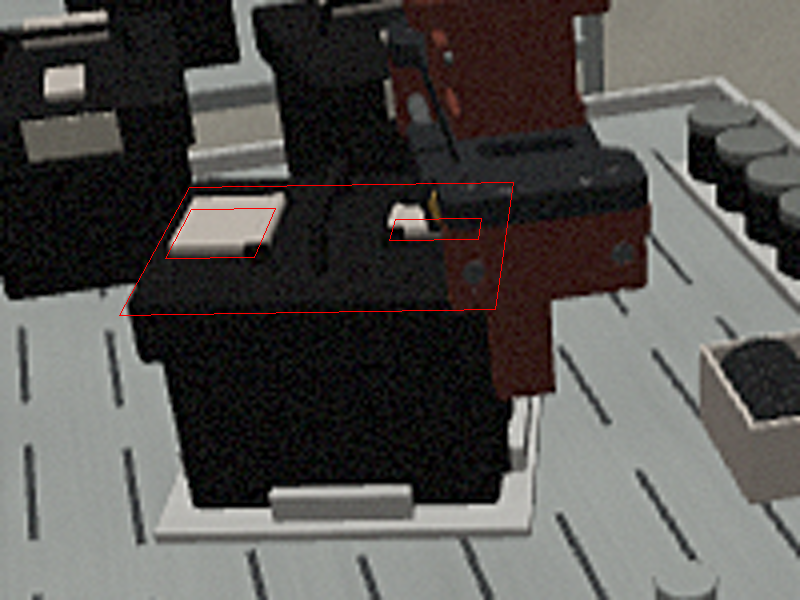

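The bar key is back up (z≈56), both latches are flat, and nothing else has moved. The arm is clear, so I'm handing the job in.

```bash
python3 -c "
from workcell import *
print(close_job()); print(get_obs()['t'])"
```

```text
the job is handed in; nothing more can be done
None
the job is handed in; nothing more can be done
```

The job is done and handed in at about 18 s of the 58 s allowed. With the fingers closed, I pressed the wide latch flat, then the narrow one, each to its dead stop at about 19 N. Only then did I press the bar key fully down, about 6 mm to a hard stop at 21 N, and lift clear.

**Last checks:** The side camera shows the bar key back up (top z≈56) and the round and square keys never touched. The wide latch is flat. The carrier stands where it did, within about 5 mm, which is about what the camera can resolve. The vial, puck, tape roll and weight are in place by the location checks, and the cassette, wash bottle and beaker look unmoved in the picture. The arm is clear of everything.

**What disagreed:**
- **Fingertip height:** Contact came about 20–35 mm lower in TCP height than the stated 14 mm fingertip offset implies, so I found every stop by force and picture instead.
- **Carrier height:** The carrier reads about 5–8 mm higher than if it stood on the table, probably because of the nest floor.
- **Narrow latch:** The gripper partly hid it in the final picture. I saw it flat right after pressing it.
- **Location network:** It now and then gave a wrong match, such as naming the bar key as a latch pad. I ignored those.

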